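# Seat a flange cover against the fence and the length stop of a locating plate

### The arm

A 6-joint arm with a two-finger parallel gripper is mounted at the origin on the work surface. World frame = base frame: x ahead of the robot, y to its left, z up, the work surface at z = 0. Lengths are in m, angles in rad, forces in N, time in s.
With the tool pointing down it reaches from about 0.35 to 0.775 m from the base axis. Payload 7.3 kg.
Tool frame: the origin (TCP) lies midway between the tips of the shut fingers; the grasp point (between the pads) lies 19 mm behind it (tcp_to_grasp is the distance from the TCP to the grasp point, in m); z points along the fingers, y is the line along which they close (so a half turn about z gives the same grasp; the last joint's range is limited). The gripper opens to 92 mm and grips with 3 to 60 N. Pads are 19 mm wide; open, the fingers measure 130 mm over their backs; the gripper's body (75 mm by 190 mm) begins 47 mm behind the grasp point.
Start: joints at [1.195, 0.342, 1.524, -0, 1.275, -0.146], TCP at [0.12, 0.511, 0.227] pointing down, gripper open.
Joint ranges: [-2.53, 2.53], [-0.77, 2.02], [0.04, 2.7], [-1, 4.14], [0.28, 2.66], [-3.11, 3.11]. Speed limits (rad/s): [2.57, 2.57, 3.14, 3.14, 3.14, 3.14].

### API

Orientations are given as [roll, pitch, yaw] about the fixed x, y, z axes, in that order (R = Rz(yaw) Ry(pitch) Rx(roll)).
In Python, from cell import observe, read_camera, calibration, hand_in, tcp_to_grasp gives the robot as it stands.
- The arm moves only by the tool send_rows, never from a script. Its argument "targets" is a list of rows, each a list of 5 numbers: the opening, from 0 (shut) to 1 (fully open), then the shift along the world's x, y, z in m, then the turn about the world's z in rad. A call has 1 to 5 rows; each row shifts and turns the commanded pose from where the row before left it; what a row does not reach is not made up. A row lasts 1/10 s, in which the tool goes at most 50 mm and 8.59 degrees, less where a joint would pass 70% of its speed; a pose out of reach is approached as far as the arm can. A call is refused whole if a number of a shift passes 0.05 or a number of a turn 0.15, either way. A call with a gripper value outside its range is refused whole. The fingers move at their own pace and stop on an object; "grip_force" is the grip in N (left out, the last holds). Time passes only in rows, so rows that do not move let the fingers close. It gives the time, the measured TCP pose, the force, the opening and the grip force at its end, in the units of the state.
- observe(): the state, without advancing time (a new reading comes with each control period).
- read_camera(name): name is "side" or "top" or "wrist"; returns (picture, depth): 384x512x3 uint8, red, green, blue; 384x512 float32, m along the optical axis (not along the pixel's ray), 0 where there is no reading.
- calibration(name): a dict with "intrinsics" (3x3 intrinsics, pixels), "k1" (the pictures are not rectified: a ray, as slopes to the right and down, at radius r is drawn at 1 + k1 r^2 times it, then the intrinsics apply), "world_to_cam" (4x4, takes a point from world to camera coordinates); the wrist camera has in their place "hand_eye" (4x4, takes a point from camera to tool coordinates, whose origin is the TCP and whose axes are the flange's). Camera axes: x right, y up, looking along -z (the intrinsics and any distortion apply to the point x, -y, -z); pixel columns grow to the right and rows downward; lengths in m; the calibration is good to about 2 mm. A picture is of the moment at which its call begins: read the wrist's pose just before it. calibration takes no time and is no camera call.
- hand_in(): hands the job in; it is judged then, once.
The state is a dict: "time": time; "qpos": joint angles; "qvel": joint speeds; "joint_efforts": joint torques, N m; "tool_pos": TCP position; "tool_rot": TCP orientation; "contact_force": force on the tool from outside, world axes, zero at the start; "torque": the same for the moment, N m; "opening": finger opening in m; "grip_force": force on a finger pad.
Only numpy, scipy, OpenCV 4.12 (cv2) and the standard library are available. Lean on these libraries where they do the work, as an engineer would, in place of code of your own. Each camera call takes 0.05 s, during which the arm holds its last target. There are 200 camera calls.

### The job

Get the aluminium flange cover ready for deburring: push it with the fingertips so that it sits home in the corner of the locating plate, its long side flush along the fence and its end up against the red length stop. Slide it steadily and keep it flat on the plate, never lifted, tipped or knocked along, and leave the jar, the blower bulb and the handpiece where they are.

Things in the scene. Friction and masses are not known exactly. Their poses are not given: they have to be found in the camera images.
- plate: Dark steel plate fixed on the bench, 12 mm thick, x -160 to +100, y -235 to +235 mm in its own frame; origin at bench level under it. A silver T-slot extrusion 30 mm square along its far (+x) edge is the fence: fence face = plane x = +70 mm, fence top 42 mm above the bench. Place and yaw (up to 0.2 rad) vary.
- stop: Red length stop locked on the fence near its left (+y) or right end; immovable, yaw as the plate. Arm 12 mm wide (y -6 to +6), 80 mm long (x -55 to +25), top 20 mm above the plate; clamp block 36 mm wide over the fence, black knob up to 62 mm. Origin on the plate's top, mid-plane of the arm, 25 mm before the fence face. Stop face: the arm's side towards mid-plate.
- cover: Workpiece: silver slab, cored below, 110 (x) by 140 (y) by 20 mm high, round boss 98 mm across 6 mm higher; about 0.42 kg, loose on the plate. Origin: centre of underside. Starts mid-plate, short of the fence, turned up to 0.3 rad; its +x long side faces the fence. Seated, its centre is 55 mm from the fence face and 76 mm from the mid-plane of the stop's arm.
- cover_corner_left (a point): Lower corner of the cover at its fence (+x) side and left (+y) end.
- cover_corner_right (a point): Lower corner of the cover at its fence (+x) side and right (-y) end.
- jar: Bystander: small white screw jar with a green cap, 44 mm diameter, 45 mm tall, standing on the plate near the fence at the end away from the stop. Origin: centre of its underside.
- blower: Bystander: dark blue rubber blower bulb with a black nozzle pointing up, 60 mm diameter, 93 mm tall, standing on the bench to the right of the plate. Origin: centre of its underside.
- handpiece: Bystander: green and black cordless deburring handpiece with a brass-coloured burr, 170 mm long, 22 mm thick, lying on the bench to the left of the plate along its own x. Origin: on the bench below its middle.
Not all that is in view belongs to the job. There is more than one size of the cover; the job needs the largest.

How it is judged:
At the end, for the whole second after the job is handed in: The cover lies flat and still on the plate, both corners of its fence side within 2 mm of the fence face, its end within 2 mm of the stop face, and the jar, blower and handpiece are within 15 mm of where they were (x of each of cover_corner_left, cover_corner_right in the frame of plate above 0.068 m and y of cover in the frame of stop between -0.078 and 0.078 m and y of cover in the frame of plate between -0.15 and 0.15 m and z of cover in the frame of plate below 0.0145 m and angle between cover's own z axis and vertical below 0.03 rad and linear speed of cover below 0.01 m/s and distance of each of jar, blower, handpiece from where it was at the start of the episode below 0.015 m); the robot touches nothing.
It fails at once if the cover was lifted off the plate (z of cover in the frame of plate above 0.018 m).
It fails at once if the cover was tipped (angle between cover's own z axis and vertical above 0.1 rad).
It fails at once if the cover was knocked along instead of being pushed steadily (faster than 0.5 m/s) (linear speed of cover above 0.5 m/s).
It fails at once if the jar, the blower bulb or the handpiece was disturbed (distance of any of jar, blower, handpiece from where it was at the start of the episode above 0.015 m or angle between any of jar, blower's own z axis and vertical above 0.5 rad).
It also fails if it takes over 58 s, if anything falls off the work surface, if the arm or the gripper's body presses on something with over 40 N, if the wrist force passes 120 N, or if a joint passes its speed limit or range.

## Working session

There is one attempt and no reset: what is moved stays moved. The work goes in short steps, Python scripts to look and compute and a tool call to move; the robot and the scene stay as the last step left them, time stands still between calls to the robot, and variables do not carry over. Pictures are saved under pics/ and viewed, at most 10 in all, crops included, and the job is handed in when it is done.

Besides the shell and the picture viewer there is one more tool, called after "Emit:" as a command line: name --pt "numbers of a row" for each row, then --argument value for the rest. send_rows: Moves the arm, as the interface text tells. Its arguments: {"type":"object","properties":{"targets":{"type":"array","items":{"type":"array","items":{"type":"number"}}},"grip_force":{"type":"number"}},"required":["targets"]}

```bash
mkdir -p pics; cat > h.py <<'E'
import numpy as np,cv2
from cell import *
def px2plane(cam,uv,z):
    c=calibration(cam);K=np.array(c["intrinsics"]);k=c["k1"];W=np.linalg.inv(np.array(c["world_to_cam"]))
    uv=np.atleast_2d(np.array(uv,float)).reshape(-1,1,2)
    n=cv2.undistortPoints(uv,K,np.array([k,0,0,0.]))[:,0]
    d=np.c_[n[:,0],-n[:,1],-np.ones(len(n))]@W[:3,:3].T;o=W[:3,3]
    return o+d*((z-o[2])/d[:,2])[:,None]
def snap(cam,name):
    p,d=read_camera(cam);cv2.imwrite('pics/'+name+'.png',p[:,:,::-1]);np.save('pics/'+name+'.npy',d);return p,d
E
python3 - <<'E'
from h import *
np.set_printoptions(precision=4,suppress=True)
s=observe();print(s["time"],s["tool_pos"],s["tool_rot"],s["opening"],tcp_to_grasp)
for c in("top","side"):
    p,d=snap(c,c+"0");print(calibration(c)["k1"],np.linalg.inv(np.array(calibration(c)["world_to_cam"])))
E
```

```text
0.0 [0.1194 0.5108 0.226 ] [-3.14   -0.0002  2.9118] 0.0915748126337621 0.0188
0.04146712840319723 [[-0.0013  0.9884 -0.152   0.3309]
 [-1.     -0.0024 -0.007   0.0097]
 [-0.0073  0.152   0.9884  1.3131]
 [ 0.      0.      0.      1.    ]]
-0.13202682939258012 [[-0.9697  0.1985 -0.1421  0.3714]
 [-0.2434 -0.741   0.6259  0.6897]
 [ 0.0189  0.6415  0.7669  0.9132]
 [ 0.      0.      0.      1.    ]]
```

View pics/top0.png

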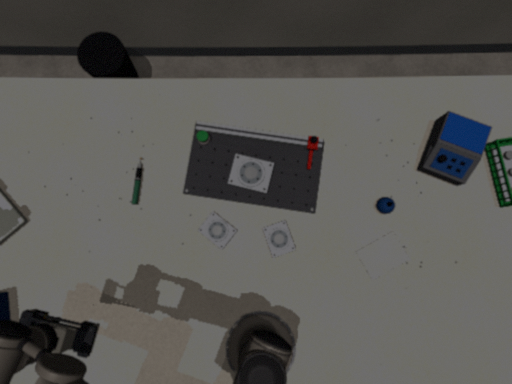

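View pics/side0.png

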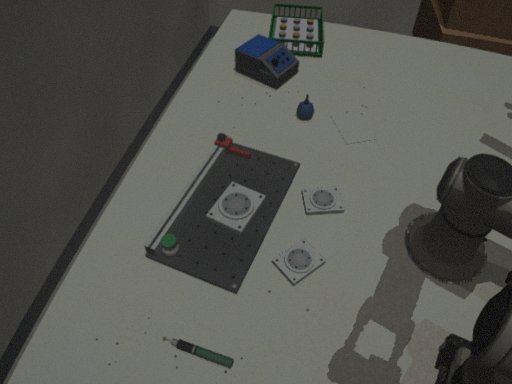

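Top view: the candidates for the cover are the slab on the plate (251,172) and two smaller ones on the bench (218,229) and (280,238). The plate one is chosen. The stop is at (313,150), the right end; the jar is at (203,135), the blower at (386,205) and the handpiece at (137,185). The side view agrees: cover (237,206), stop (230,146), jar (169,244).

```bash
cat > m.py <<'E'
from h import *
np.set_printoptions(precision=4,suppress=True)
def cover(cam,p,box,thr=110):
    x0,y0,x1,y1=box
    g=cv2.cvtColor(p[y0:y1,x0:x1],cv2.COLOR_RGB2GRAY);g=cv2.resize(g,None,fx=4,fy=4,interpolation=cv2.INTER_CUBIC)
    m=cv2.morphologyEx((g>thr).astype(np.uint8),cv2.MORPH_CLOSE,np.ones((25,25)))
    cs,_=cv2.findContours(m,0,2);c=max(cs,key=cv2.contourArea)
    uv=(c[:,0]+.5)/4-.5+np.array([x0,y0])
    w=px2plane(cam,uv,0.032)[:,:2]
    r=cv2.minAreaRect((w*1000).astype(np.float32)); return g,c,r
if __name__=="__main__":
    p=cv2.imread('pics/top0.png')[:,:,::-1]
    g,c,r=cover("top",p,(222,148,280,198));print("cover",r,cv2.boxPoints(r))
    p2=cv2.imread('pics/side0.png')[:,:,::-1]
    g2,c2,r2=cover("side",p2,(200,178,272,236));print("cover side",r2)
    for b in((196,206,242,254),(258,216,302,262)): print("small",cover("top",p,b,150)[2])
    for cam,im in(("top",p),("side",p2)):
        h=cv2.cvtColor(im,cv2.COLOR_RGB2HSV)
        for n,lo,hi,z in(("jar",(45,80,40),(75,255,255),.057),("red",(0,150,60),(6,255,255),.032),("blow",(105,120,30),(125,255,140),.03)):
            m=cv2.inRange(h,lo,hi);k,l,s,ce=cv2.connectedComponentsWithStats(m)
            for i in range(1,k):
                if s[i,4]>25: print(cam,n,s[i],px2plane(cam,ce[i],z)[0])
    o=cv2.resize(p[115:220,175:332],None,fx=5,fy=5,interpolation=cv2.INTER_CUBIC)
    cv2.polylines(o,[((c[:,0]/4+np.array([222-175,148-115]))*5).astype(np.int32)],True,(255,0,0),1)
    cv2.imwrite('pics/crop0.png',np.clip(o[:,:,::-1]*1.3,0,255))
E
python3 m.py
```

```text
cover ((526.9981689453125, 2.8276185989379883), (13.885730743408203, 7.898257255554199), 89.770751953125) [[523.0213  -4.0994]
 [530.9195  -4.131 ]
 [530.975    9.7546]
 [523.0768   9.7862]]
cover side ((582.9656982421875, 32.02295684814453), (135.53875732421875, 105.74185943603516), 75.77910614013672)Traceback (most recent call last):
  File "m.py", line 16, in <module>
    for b in((196,206,242,254),(258,216,302,262)): print("small",cover("top",p,b,150)[2])
                                                                 ~~~~~^^^^^^^^^^^^^^^
  File "m.py", line 7, in cover
    cs,_=cv2.findContours(m,0,2);c=max(cs,key=cv2.contourArea)
                                   ~~~^^^^^^^^^^^^^^^^^^^^^^^^
ValueError: max() iterable argument is empty
```

```bash
sed -i 's/m=cv2.morphologyEx((g>thr).astype(np.uint8)/t,b=cv2.threshold(g,0,1,cv2.THRESH_OTSU);m=cv2.morphologyEx(b/; s/    for b in((196.*//' m.py; python3 m.py
```

```text
cover ((583.0529174804688, 32.13389587402344), (142.23464965820312, 113.03687286376953), 75.76254272460938) [[510.7798 -22.8988]
 [620.3447 -50.6992]
 [655.326   87.1666]
 [545.7611 114.967 ]]
cover side ((583.1061401367188, 31.959815979003906), (142.11776733398438, 111.49348449707031), 75.89166259765625)
top jar [196 131  13  11 113] [0.7096 0.2002 0.057 ]
top jar [496 138  16  60 195] [ 0.6255 -0.8231  0.057 ]
top jar [486 144  10   7  46] [ 0.6645 -0.7816  0.057 ]
top jar [487 152  14  40 131] [ 0.5786 -0.7845  0.057 ]
top jar [132 180   8  24  85] [0.5143 0.4219 0.057 ]
top jar [500 200  11   7  36] [ 0.4749 -0.8075  0.057 ]
top red [307 137  11  13  77] [ 0.6834 -0.1839  0.032 ]
top red [307 150   6  19  74] [ 0.6311 -0.1752  0.032 ]
top blow [ 440  112   51   42 1288] [ 0.7222 -0.7177  0.03  ]
top blow [431 148  42  30 651] [ 0.6143 -0.6646  0.03  ]
top blow [377 198  17  15 182] [ 0.4692 -0.4283  0.03  ]
side jar [269   4   9  36 123] [ 0.7012 -0.9362  0.057 ]
side jar [316   7   8  38 113] [ 0.4977 -0.9682  0.057 ]
side jar [292  44  30  13  82] [ 0.5095 -0.7573  0.057 ]
side jar [161 234  15  14 163] [0.7094 0.2013 0.057 ]
side jar [206 352  26  13  76] [0.5015 0.4483 0.057 ]
side blow [237  35  42  22 486] [ 0.7303 -0.7938  0.03  ]
side blow [267  48  27  25 296] [ 0.6176 -0.714   0.03  ][ WARN:0@0.564] global loadsave.cpp:1063 imwrite_ Unsupported depth image for selected encoder is fallbacked to CV_8U.
```

View pics/crop0.png

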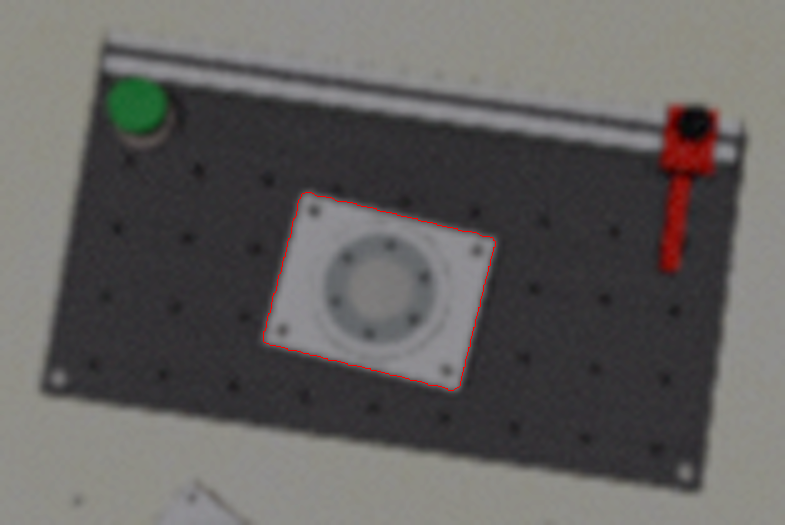

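The crop confirms the choice: the cover contour measures 142×113 mm (the largest), centred on the plate. The fence runs along the top, from (105,70) to (737,160) in the crop. The stop arm is at (675,220), and the jar is at the left end of the fence.

```bash
cat > pl.py <<'E'
from h import *
np.set_printoptions(precision=4,suppress=True)
def edge(cam,g,a,b,z,n=60,half=4,sign=1):
    # strongest gradient across the line a-b, subpixel, robust fit in world
    a,b=np.array(a,float),np.array(b,float);t=(b-a)/np.linalg.norm(b-a);nn=np.array([-t[1],t[0]])
    s=np.arange(-half,half+.01,.1);P=[]
    for f in np.linspace(.03,.97,n):
        q=a+f*(b-a)+s[:,None]*nn
        v=cv2.remap(g,q[:,:1].astype(np.float32),q[:,1:].astype(np.float32),cv2.INTER_CUBIC)[:,0]
        d=sign*np.gradient(cv2.GaussianBlur(v[:,None],(1,9),0)[:,0]);i=d.argmax();P.append(q[i])
    w=px2plane(cam,np.array(P),z)[:,:2]
    l=cv2.fitLine(w.astype(np.float32),cv2.DIST_HUBER,0,.001,.001).ravel()
    dd=(w-l[2:])@np.array([-l[1],l[0]]);return l,np.std(dd)
if __name__=="__main__":
    im=cv2.imread('pics/top0.png');g=cv2.cvtColor(im,cv2.COLOR_BGR2GRAY).astype(np.float32)
    f=lambda x,y:(x/5+175-.4,y/5+115-.4)
    for n,a,b,z,s in(("near",f(60,397),f(680,487),.012,1),("fencetop front",f(180,85),f(640,150),.042,-1),("left",f(95,110),f(48,370),.012,1),("right",f(738,190),f(702,465),.012,-1)):
        l,sd=edge("top",g,a,b,z,sign=s);l=l*np.sign(l[1]) if 0 else l
        print(n,l,"ang",np.degrees(np.arctan2(l[1],l[0])),"sd",sd)
    r=im[:,:,2].astype(np.float32)-im[:,:,1]
    for n,a,b,s in(("armL",f(667,195),f(660,260),-1),("armR",f(689,195),f(680,260),1)):
        l,sd=edge("top",r,a,b,.032,half=3,sign=s);print(n,l,np.degrees(np.arctan2(l[1],l[0])),sd)
    im=cv2.imread('pics/side0.png');g=cv2.cvtColor(im,cv2.COLOR_BGR2GRAY).astype(np.float32)
    for n,a,b,s in (("side near",(236,287),(297,166),0),):
        for s in(1,-1):
            l,sd=edge("side",g,a,b,.012,half=5,sign=s);print(n,l,np.degrees(np.arctan2(l[1],l[0])),sd)
E
python3 pl.py
```

```text
near [0.152  0.9884 0.4737 0.0096] ang 81.25908 sd 0.0008963406514514922
fencetop front [0.1512 0.9885 0.7067 0.0165] ang 81.30243 sd 0.0007704204793457649
left [ 0.9886 -0.1504  0.6248  0.2542] ang -8.64781 sd 0.0007417528749897191
right [ 0.9885 -0.1512  0.5597 -0.2094] ang -8.699138 sd 0.0008404840808029756
armL [ 0.9907 -0.136   0.6291 -0.1679] -7.815465 0.0006198332576930363
armR [ 0.9883 -0.1523  0.6247 -0.1811] -8.761312 0.0005795643036022334
side near [0.15   0.9887 0.4725 0.0092] 81.37021 0.0003598595318217764
side near [0.1495 0.9888 0.4777 0.0076] 81.404366 0.004507914143571292
```

Emit:
send_rows --pt "0.85 0.0246 -0.0309 0 0.0052" --pt "0.85 0.0246 -0.0309 0 0.0052" --pt "0.85 0.0246 -0.0309 0 0.0052" --pt "0.85 0.0246 -0.0309 0 0.0052" --pt "0.85 0.0246 -0.0309 0 0.0052"

```text
time: 0.6
tool_pos: [0.2431, 0.3553, 0.2265]
tool_rot: [-3.141, -0.0, 2.938]
contact_force: [0.0, 0.6, 0.5]
opening: 0.078
grip_force: 0.0
```

Emit:
send_rows --pt "0.85 0.0246 -0.0309 0 0.0052" --pt "0.85 0.0246 -0.0309 0 0.0052" --pt "0.85 0.0246 -0.0309 0 0.0052" --pt "0.85 0.0246 -0.0309 0 0.0052" --pt "0.85 0.0246 -0.0309 0 0.0052"

```text
time: 1.1
tool_pos: [0.3662, 0.2008, 0.2266]
tool_rot: [3.142, -0.0, 2.964]
contact_force: [0.5, 0.1, 0.0]
opening: 0.0783
grip_force: 0.0
```

Emit:
send_rows --pt "0.85 0.0246 -0.0309 0 0.0052" --pt "0.85 0.0246 -0.0309 0 0.0052" --pt "0.85 0.0246 -0.0309 0 0.0052" --pt "0.85 0.0246 -0.0309 0 0.0052" --pt "0.85 0.0246 -0.0309 0 0.0052"

```text
time: 1.6
tool_pos: [0.4892, 0.0462, 0.2264]
tool_rot: [3.141, -0.001, 2.99]
contact_force: [0.3, -0.3, -0.2]
opening: 0.0783
grip_force: 0.0
```

Emit:
send_rows --pt "0.85 0 0 -0.04 0" --pt "0.85 0 0 -0.04 0" --pt "0.85 0 0 -0.04 0" --pt "0.85 0 0 0 0" --pt "0.85 0 0 0 0"

```text
time: 2.1
tool_pos: [0.4886, 0.0477, 0.1071]
tool_rot: [-3.142, -0.001, 2.99]
contact_force: [0.4, -0.1, -0.3]
opening: 0.0779
grip_force: 0.0
```

Emit:
send_rows --pt "0.85 0 0 -0.03 0" --pt "0.85 0 0 -0.03 0" --pt "0.85 0 0 -0.019 0" --pt "0.85 0 0 -0.01 0" --pt "0.85 0 0 0 0"

```text
time: 2.6
tool_pos: [0.4893, 0.0478, 0.0184]
tool_rot: [3.141, 0.001, 2.99]
contact_force: [-0.5, 0.1, -0.8]
opening: 0.0783
grip_force: 0.0
```

Emit:
send_rows --pt "0.85 0.0079 -0.0012 0 0" --pt "0.85 0.0079 -0.0012 0 0" --pt "0.85 0.0079 -0.0012 0 0" --pt "0.85 0.0079 -0.0012 0 0" --pt "0.85 0.0079 -0.0012 0 0"

```text
time: 3.1
tool_pos: [0.528, 0.0415, 0.0178]
tool_rot: [-3.141, -0.002, 2.99]
contact_force: [-4.9, 2.5, 2.1]
opening: 0.0777
grip_force: 1.9
```

```bash
cat > st.py <<'E'
import sys
from m import *
ex=np.array([.9885,-.1513]);ey=np.array([.1513,.9885])
n=sys.argv[1];box=tuple(map(int,sys.argv[2:6])) if len(sys.argv)>5 else (200,178,272,236)
s=observe();t=s["tool_pos"][:2];print("t",s["time"],"tcp uv",t@ex,t@ey,s["contact_force"])
for c in("side","top"):
    p,d=snap(c,n+c)
p=cv2.imread('pics/'+n+'side.png')
cv2.imwrite('pics/'+n+'z.png',cv2.resize(p[120:290,130:310],None,fx=3.3,fy=3.3,interpolation=cv2.INTER_CUBIC))
E
python3 st.py a
```

```text
t 3.1 tcp uv 0.5156726992730934 0.1209000159802721 [-4.8957  2.4659  2.0768]
```

View pics/az.png

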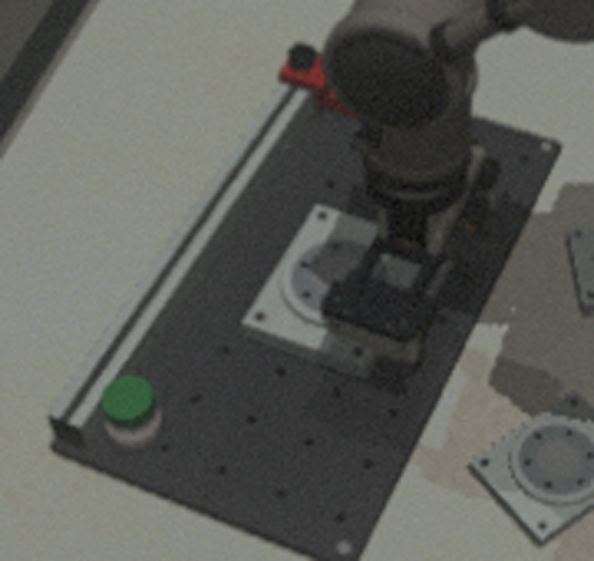

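The fingers rest behind the cover's near side (crop, about (375,340)) and are pushing it; the fence side is clear.

Emit:
send_rows --pt "0.85 0.0079 -0.0012 0 0" --pt "0.85 0.0079 -0.0012 0 0" --pt "0.85 0.0079 -0.0012 0 0" --pt "0.85 0.0079 -0.0012 0 0" --pt "0.85 0.0079 -0.0012 0 0"

```text
time: 3.7
tool_pos: [0.5682, 0.0357, 0.0175]
tool_rot: [3.141, -0.0, 2.99]
contact_force: [-1.4, -0.2, -1.6]
opening: 0.0783
grip_force: 1.0
```

Emit:
send_rows --pt "0.85 0.0059 -0.0009 0 0" --pt "0.85 0.0049 -0.0008 0 0" --pt "0.85 0 0 0 0" --pt "0.85 0 0 0 0"

```text
time: 4.1
tool_pos: [0.5791, 0.0339, 0.0181]
tool_rot: [3.141, 0.002, 2.99]
contact_force: [0.4, -0.4, 0.1]
opening: 0.0779
grip_force: 0.0
```

Emit:
send_rows --pt "0.85 -0.0247 0.0038 0 0" --pt "0.85 -0.0247 0.0038 0 0" --pt "0.85 0 0 0.05 0" --pt "0.85 0 0 0.05 0" --pt "0.85 -0.03 0 0.05 0"

```text
time: 4.6
tool_pos: [0.5057, 0.0414, 0.1636]
tool_rot: [3.141, 0.006, 2.99]
contact_force: [1.0, 0.1, 0.9]
opening: 0.0779
grip_force: 0.0
```

Emit:
send_rows --pt "0.85 -0.03 0.04 0.0 -0.14" --pt "0.55 -0.03 0.04 0.0 -0.14" --pt "0.55 0 0.04 0 -0.14" --pt "0.55 0 0.04 0 -0.14" --pt "0.55 0 0 0 -0.14"

```text
time: 5.1
tool_pos: [0.4446, 0.2023, 0.1614]
tool_rot: [3.138, 0.0, 2.3]
contact_force: [-0.7, -0.5, 0.6]
opening: 0.0522
grip_force: 0.0
```

```bash
cat > st2.py <<'E'
import sys
from m import *
ex=np.array([.9885,-.1513]);ey=np.array([.1513,.9885])
n=sys.argv[1]
s=observe();t=s["tool_pos"];print("t",s["time"],"tcp uv",t[:2]@ex,t[:2]@ey,t,s["tool_rot"],s["contact_force"])
for c in("side","top"):
    p,d=snap(c,n+c)
    # bright low-saturation blob on the plate, away from the fence: pixels whose plane point lies in the plate's uv range
    vv,uu=np.mgrid[0:384,0:512];w=px2plane(c,np.c_[uu.ravel(),vv.ravel()],.032)[:,:2]
    U=(w@ex).reshape(384,512);V=(w@ey).reshape(384,512)
    g=cv2.cvtColor(p,cv2.COLOR_RGB2GRAY);R=(U>.48)&(U<.690 if len(sys.argv)<3 else U<float(sys.argv[2]))&(V>-.066)&(V<.28)
    t_,_=cv2.threshold(g[R][None],0,255,cv2.THRESH_OTSU)
    m=((g>t_)&R).astype(np.uint8);m=cv2.morphologyEx(m,cv2.MORPH_CLOSE,np.ones((7,7)))
    cs,_=cv2.findContours(m,0,2);k=max(cs,key=cv2.contourArea)[:,0]
    q=px2plane(c,k,.032)[:,:2];q=np.c_[q@ex,q@ey]*1000
    r=cv2.minAreaRect(q.astype(np.float32));print(c,r,"\n",cv2.boxPoints(r))
E
python3 st2.py b
```

```text
t 5.1 tcp uv 0.40888337656563295 0.2672298994357506 [0.4446 0.2023 0.1614] [3.1382 0.0003 2.3   ] [-0.662  -0.5298  0.5548]
side ((633.7861938476562, 124.14907836914062), (111.58706665039062, 142.10572814941406), 0.1488233506679535) 
 [[577.8083 195.0568]
 [578.1774  52.9515]
 [689.7641  53.2414]
 [689.395  195.3466]]
top ((633.6183471679688, 124.0191421508789), (112.0553207397461, 142.03147888183594), 0.11523688584566116) 
 [[577.448  194.922 ]
 [577.7336  52.8909]
 [689.7887  53.1162]
 [689.5031 195.1474]]
```

Emit:
send_rows --pt "0.55 0.0362 -0.0118 0 -0.1467" --pt "0.55 0.0362 -0.0118 0 -0.1467" --pt "0.55 0.0362 -0.0118 0 -0.1467" --pt "0.55 0.0362 -0.0118 0 -0.1467" --pt "0.55 0.0362 -0.0118 0 -0.1467"

```text
time: 5.7
tool_pos: [0.6272, 0.1375, 0.1608]
tool_rot: [3.141, 0.0, 1.565]
contact_force: [1.1, 0.0, 0.3]
opening: 0.0505
grip_force: 0.0
```

Emit:
send_rows --pt "0.55 0.0362 -0.0118 0 -0.1467" --pt "0.55 0 0 -0.04 0" --pt "0.55 0 0 -0.03 0" --pt "0.55 0 0 0 0" --pt "0.55 0 0 0 0"

```text
time: 6.2
tool_pos: [0.6621, 0.1268, 0.0911]
tool_rot: [-3.141, 0.0, 1.423]
contact_force: [0.7, -0.3, 0.3]
opening: 0.0506
grip_force: 0.0
```

Emit:
send_rows --pt "0.55 0 0 -0.03 0" --pt "0.55 0 0 -0.025 0" --pt "0.55 0 0 -0.012 0" --pt "0.55 0 0 -0.006 0" --pt "0.55 0 0 0 0"

```text
time: 6.7
tool_pos: [0.6625, 0.1276, 0.0186]
tool_rot: [3.14, -0.0, 1.422]
contact_force: [-0.4, -0.8, 0.5]
opening: 0.0504
grip_force: 0.0
```

Emit:
send_rows --pt "0.55 -0.0012 -0.0079 0 0" --pt "0.55 -0.0012 -0.0079 0 0" --pt "0.55 -0.0012 -0.0079 0 0" --pt "0.55 -0.0012 -0.0079 0 0" --pt "0.55 -0.0012 -0.0079 0 0"

```text
time: 7.2
tool_pos: [0.6567, 0.0881, 0.0188]
tool_rot: [3.139, -0.002, 1.421]
contact_force: [1.6, 5.4, 4.1]
opening: 0.0506
grip_force: 2.7
```

Emit:
send_rows --pt "0.55 -0.0015 -0.0099 0 0" --pt "0.55 -0.0015 -0.0099 0 0" --pt "0.55 -0.0015 -0.0099 0 0" --pt "0.55 -0.0015 -0.0099 0 0" --pt "0.55 -0.0015 -0.0099 0 0"

```text
time: 7.7
tool_pos: [0.6491, 0.0386, 0.0188]
tool_rot: [3.139, -0.001, 1.421]
contact_force: [1.7, 6.1, 3.3]
opening: 0.0506
grip_force: 2.8
```

Emit:
send_rows --pt "0.55 -0.0015 -0.0099 0 0" --pt "0.55 -0.0015 -0.0099 0 0" --pt "0.55 -0.0015 -0.0099 0 0" --pt "0.55 -0.0012 -0.0079 0 0" --pt "0.55 0 0 0 0"

```text
time: 8.2
tool_pos: [0.6428, -0.0004, 0.0181]
tool_rot: [3.141, 0.0, 1.42]
contact_force: [0.2, 0.3, 0.8]
opening: 0.0505
grip_force: 0.0
```

```bash
python3 st2.py c
```

```text
t 8.2 tcp uv 0.6354799163558733 0.09686183353967051 [ 0.6428 -0.0004  0.0181] [3.1408 0.0004 1.4203] [0.1807 0.3457 0.8213]
side ((633.3518676757812, -21.508651733398438), (79.26536560058594, 102.29090118408203), 81.51301574707031) 
 [[576.9173 -53.159 ]
 [678.0881 -68.2556]
 [689.7864  10.1417]
 [588.6157  25.2383]]
top ((623.454833984375, 70.97903442382812), (128.92430114746094, 254.42576599121094), 1.3638859987258911) 
 [[555.983  196.6216]
 [562.0389 -57.7321]
 [690.9267 -54.6635]
 [684.8708 199.6902]]
```

View pics/cside.png

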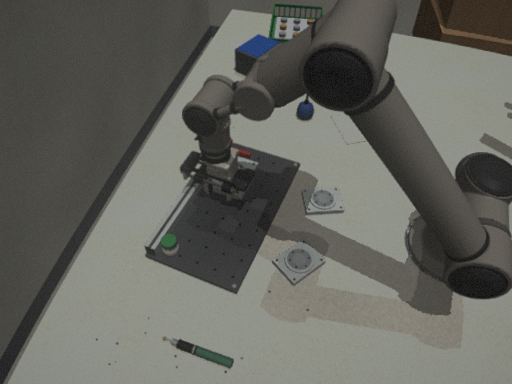

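The arm hides the cover at (235,165); the jar and handpiece haven't moved. I'll go on by force from here.

Emit:
send_rows --pt "0.55 -0.0006 -0.004 0 0" --pt "0.55 -0.0006 -0.004 0 0" --pt "0.55 -0.0006 -0.004 0 0" --pt "0.55 -0.0003 -0.002 0 0" --pt "0.55 0 0 0 0"

```text
time: 8.8
tool_pos: [0.6405, -0.0137, 0.0174]
tool_rot: [-3.141, 0.001, 1.421]
contact_force: [-0.2, -0.4, 0.3]
opening: 0.0503
grip_force: 0.0
```

Emit:
send_rows --pt "0.55 -0.0002 -0.001 0 0" --pt "0.55 -0.0002 -0.001 0 0" --pt "0.55 -0.0001 -0.001 0 0" --pt "0.55 0 0 0 0"

```text
time: 9.2
tool_pos: [0.64, -0.0162, 0.0175]
tool_rot: [-3.141, 0.0, 1.421]
contact_force: [-0.2, 1.4, -1.0]
opening: 0.0505
grip_force: 0.7
```

Emit:
send_rows --pt "0.55 -0.0002 -0.001 0 0" --pt "0.55 -0.0001 -0.001 0 0" --pt "0.55 0 0 0 0"

```text
time: 9.5
tool_pos: [0.6398, -0.0182, 0.0176]
tool_rot: [-3.142, 0.0, 1.421]
contact_force: [0.6, 2.6, -1.9]
opening: 0.0507
grip_force: 0.7
```

Emit:
send_rows --pt "0.55 -0.0002 -0.001 0 0" --pt "0.55 -0.0001 -0.001 0 0" --pt "0.55 0 0 0 0"

```text
time: 9.8
tool_pos: [0.6398, -0.0183, 0.0177]
tool_rot: [3.141, -0.003, 1.421]
contact_force: [2.3, 8.5, -1.4]
opening: 0.0505
grip_force: 4.4
```

Emit:
send_rows --pt "0.55 0.0008 0.005 0 0" --pt "0.55 0.003 0.02 0 0" --pt "0.55 0 0 0.04 0" --pt "0.55 0 0 0.04 0" --pt "0.55 0 0 0.03 0"

```text
time: 10.3
tool_pos: [0.6441, 0.0046, 0.1304]
tool_rot: [3.139, 0.001, 1.422]
contact_force: [-0.1, -0.9, 0.3]
opening: 0.0506
grip_force: 0.0
```

Emit:
send_rows --pt "0.85 -0.0095 -0.0083 0 0.1427" --pt "0.85 -0.0095 -0.0083 0 0.1427" --pt "0.85 -0.0095 -0.0083 0 0.1427" --pt "0.85 -0.0095 -0.0083 0 0.1427" --pt "0.85 -0.0095 -0.0083 0 0.1427"

```text
time: 10.8
tool_pos: [0.5955, -0.0374, 0.128]
tool_rot: [-3.142, 0.001, 2.141]
contact_force: [-0.3, -0.1, 0.3]
opening: 0.0775
grip_force: 0.0
```

Emit:
send_rows --pt "0.85 -0.0095 -0.0083 0 0.1427" --pt "0.85 -0.0095 -0.0083 0 0.1427" --pt "0.85 -0.0095 -0.0083 0 0.1427" --pt "0.85 -0.0095 -0.0083 0 0.1427" --pt "0.85 -0.0095 -0.0083 0 0.1427"

```text
time: 11.3
tool_pos: [0.5481, -0.0789, 0.128]
tool_rot: [-3.141, 0.001, 2.854]
contact_force: [0.4, -0.8, 0.4]
opening: 0.0778
grip_force: 0.0
```

Emit:
send_rows --pt "0.85 -0.0095 -0.0083 0 0.1427" --pt "0.85 0 0 -0.02 0" --pt "0.85 0 0 0 0"

```text
time: 11.6
tool_pos: [0.5375, -0.0867, 0.1063]
tool_rot: [-3.141, -0.003, 2.99]
contact_force: [-0.6, 0.1, -0.4]
opening: 0.0778
grip_force: 0.0
```

```bash
python3 st2.py d
```

```text
t 11.6 tcp uv 0.5443928844383505 -0.004361181406613761 [ 0.5375 -0.0867  0.1063] [-3.1415 -0.0031  2.9901] [-0.5562  0.1493 -0.3826]
side ((634.5454711914062, 2.0587692260742188), (109.7667236328125, 136.35791015625), 0.3049176037311554) 
 [[579.3     69.9447]
 [580.0258 -66.4113]
 [689.7909 -65.8271]
 [689.0652  70.5288]]
top ((585.1026611328125, 8.743698120117188), (149.12574768066406, 209.84291076660156), 89.89486694335938) 
 [[480.0446 -65.6265]
 [689.8871 -66.0116]
 [690.1608  83.1139]
 [480.3182  83.499 ]]
```

View pics/dside.png

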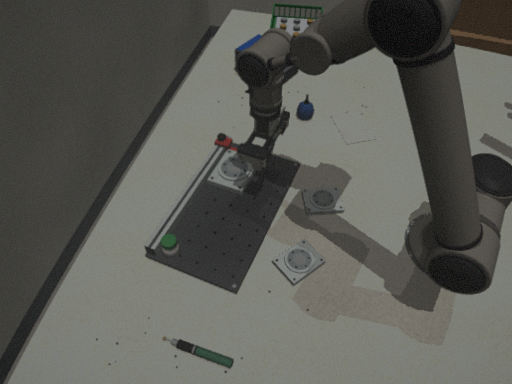

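The cover at (232,170) lies against the red stop, still about 7 mm short of the fence; the fingers are behind its near side. The jar, blower and handpiece haven't moved.

Emit:
send_rows --pt "0.85 0 0 -0.035 0" --pt "0.85 0 0 -0.03 0" --pt "0.85 0 0 -0.015 0" --pt "0.85 0 0 -0.008 0" --pt "0.85 0 0 0 0"

```text
time: 12.2
tool_pos: [0.5389, -0.0863, 0.0194]
tool_rot: [3.142, -0.001, 2.991]
contact_force: [0.0, -0.2, 0.2]
opening: 0.0781
grip_force: 0.0
```

Emit:
send_rows --pt "0.85 0.0059 -0.0009 0 0" --pt "0.85 0.0059 -0.0009 0 0" --pt "0.85 0.0059 -0.0009 0 0" --pt "0.85 0.0059 -0.0009 0 0" --pt "0.85 0.003 -0.0005 0 0"

```text
time: 12.7
tool_pos: [0.565, -0.0903, 0.0198]
tool_rot: [3.141, -0.002, 2.991]
contact_force: [-6.0, 1.2, 3.9]
opening: 0.0778
grip_force: 2.8
```

Emit:
send_rows --pt "0.85 0.002 -0.0003 0 0" --pt "0.85 0.002 -0.0003 0 0" --pt "0.85 0.001 -0.0002 0 0" --pt "0.85 0 0 0 0"

```text
time: 13.1
tool_pos: [0.5692, -0.0909, 0.0195]
tool_rot: [3.141, -0.003, 2.991]
contact_force: [-5.9, 0.5, 4.1]
opening: 0.0779
grip_force: 3.0
```

Emit:
send_rows --pt "0.85 0.001 -0.0002 0 0" --pt "0.85 0.001 -0.0002 0 0" --pt "0.85 0 0 0 0"

```text
time: 13.4
tool_pos: [0.5692, -0.0909, 0.0195]
tool_rot: [3.141, -0.008, 2.991]
contact_force: [-12.5, 1.7, 9.7]
opening: 0.078
grip_force: 6.4
```

Emit:
send_rows --pt "0.85 0.001 -0.0002 0 0" --pt "0.85 0.001 -0.0002 0 0" --pt "0.85 0 0 0 0"

```text
time: 13.7
tool_pos: [0.5693, -0.0909, 0.0195]
tool_rot: [3.141, -0.012, 2.991]
contact_force: [-18.8, 3.2, 14.0]
opening: 0.0782
grip_force: 9.7
```

Emit:
send_rows --pt "0.85 -0.005 0.0008 0 0" --pt "0.85 -0.03 0.0045 0 0" --pt "0.85 0 0 0.04 0" --pt "0.85 -0.03 0.01 0.04 0" --pt "0.85 -0.03 0.03 0.04 -0.14"

```text
time: 14.2
tool_pos: [0.4847, -0.0523, 0.1347]
tool_rot: [-3.141, 0.003, 2.848]
contact_force: [-0.3, 1.2, 0.1]
opening: 0.0783
grip_force: 0.0
```

Emit:
send_rows --pt "0.55 0 0.04 0 -0.14" --pt "0.55 0 0.04 0 -0.14" --pt "0.55 0 0.04 0 -0.14" --pt "0.55 0 0.03 0 -0.14" --pt "0.55 0 0 0 -0.14"

```text
time: 14.7
tool_pos: [0.4849, 0.1008, 0.1335]
tool_rot: [3.139, 0.0, 2.154]
contact_force: [1.1, -0.6, -0.2]
opening: 0.0509
grip_force: 0.0
```

```bash
python3 st2.py e .715; python3 - <<'E'
from h import *
a=cv2.imread('pics/etop.png')[115:220,175:332];b=cv2.imread('pics/eside.png')[120:200,180:310]
a=cv2.resize(a,(628,420),interpolation=cv2.INTER_CUBIC)[:,200:];b=cv2.resize(b,(520,320),interpolation=cv2.INTER_CUBIC)
o=np.zeros((420,428+372,3),np.uint8);o[:,:428]=a;o[:320,428:]=b[:,:372];cv2.imwrite('pics/ecrop.png',cv2.convertScaleAbs(o,alpha=1.4))
E
```

```text
t 14.7 tcp uv 0.46405006785598224 0.17297886663110593 [0.4849 0.1008 0.1335] [3.139  0.0003 2.1537] [ 1.0736 -0.5781 -0.1515]
side ((650.8663330078125, 106.83588409423828), (345.61187744140625, 128.28814697265625), 89.93822479248047) 
 [[586.5359 -65.9008]
 [714.824  -66.0391]
 [715.1967 279.5726]
 [586.9086 279.7109]]
top ((650.1631469726562, 106.89022064208984), (345.85308837890625, 127.52565002441406), 89.82284545898438) 
 [[585.866  -65.8383]
 [713.391  -66.2327]
 [714.4603 279.6188]
 [586.9353 280.0131]]
```

View pics/ecrop.png

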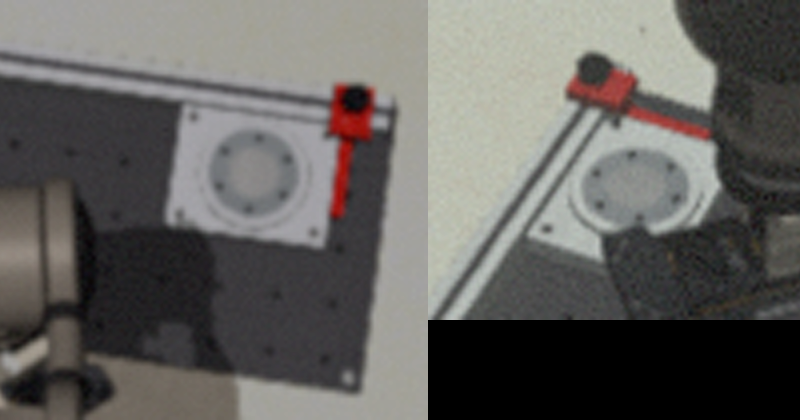

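Top crop: the cover is flush along the fence. At the stop arm (330,200) a thin dark line may still be a small gap, so I'll press the end once more.

Emit:
send_rows --pt "0.55 0.0273 -0.0156 0 -0.1217" --pt "0.55 0.0273 -0.0156 0 -0.1217" --pt "0.55 0.0273 -0.0156 0 -0.1217" --pt "0.55 0.0273 -0.0156 0 -0.1217" --pt "0.55 0.0273 -0.0156 0 -0.1217"

```text
time: 15.3
tool_pos: [0.6223, 0.0177, 0.1332]
tool_rot: [3.141, 0.0, 1.545]
contact_force: [1.2, 0.4, 0.3]
opening: 0.0503
grip_force: 0.0
```

Emit:
send_rows --pt "0.55 0.0273 -0.0156 0 -0.1217" --pt "0.55 0 0 -0.03 0" --pt "0.55 0 0 0 0" --pt "0.55 0 0 0 0"

```text
time: 15.7
tool_pos: [0.6475, 0.0034, 0.1027]
tool_rot: [-3.14, 0.0, 1.427]
contact_force: [0.4, 0.7, 0.7]
opening: 0.0503
grip_force: 0.0
```

Emit:
send_rows --pt "0.55 0 0 -0.035 -0.006" --pt "0.55 0 0 -0.03 0" --pt "0.55 0 0 -0.013 0" --pt "0.55 0 0 -0.006 0" --pt "0.55 0 0 0 0"

```text
time: 16.2
tool_pos: [0.6485, 0.0039, 0.0199]
tool_rot: [3.141, -0.0, 1.42]
contact_force: [-0.1, 0.6, -0.8]
opening: 0.0505
grip_force: 0.0
```

Emit:
send_rows --pt "0.55 -0.0008 -0.005 0 0" --pt "0.55 -0.0008 -0.005 0 0" --pt "0.55 -0.0006 -0.004 0 0" --pt "0.55 -0.0005 -0.003 0 0" --pt "0.55 -0.0003 -0.002 0 0"

```text
time: 16.7
tool_pos: [0.6452, -0.0157, 0.0194]
tool_rot: [3.141, 0.0, 1.419]
contact_force: [-0.4, 0.2, -0.5]
opening: 0.0506
grip_force: 0.0
```

Emit:
send_rows --pt "0.55 -0.0002 -0.001 0 0" --pt "0.55 -0.0001 -0.001 0 0" --pt "0.55 -0.0002 -0.001 0 0" --pt "0.55 0 0 0 0"

```text
time: 17.1
tool_pos: [0.6446, -0.0182, 0.0191]
tool_rot: [3.142, 0.0, 1.42]
contact_force: [-0.0, -1.0, 0.2]
opening: 0.0506
grip_force: 0.0
```

Emit:
send_rows --pt "0.55 -0.0002 -0.001 0 0" --pt "0.55 -0.0001 -0.001 0 0" --pt "0.55 0 0 0 0"

```text
time: 17.4
tool_pos: [0.6445, -0.019, 0.0191]
tool_rot: [3.141, -0.002, 1.42]
contact_force: [0.2, 4.7, -0.2]
opening: 0.0505
grip_force: 2.5
```

Emit:
send_rows --pt "0.55 -0.0002 -0.001 0 0" --pt "0.55 -0.0001 -0.001 0 0" --pt "0.55 -0.0001 -0.001 0 0" --pt "0.55 0 0 0 0"

```text
time: 17.8
tool_pos: [0.6445, -0.0191, 0.0192]
tool_rot: [3.141, -0.005, 1.42]
contact_force: [3.7, 15.2, 0.1]
opening: 0.0504
grip_force: 7.8
```

Emit:
send_rows --pt "0.55 0.0008 0.005 0 0" --pt "0.55 0.004 0.025 0 0" --pt "0.55 0 0 0.04 0" --pt "0.55 0 0 0.04 0" --pt "0.55 -0.02 0.04 0.02 0"

```text
time: 18.3
tool_pos: [0.6323, 0.043, 0.1228]
tool_rot: [3.133, 0.001, 1.415]
contact_force: [0.2, 0.8, 1.3]
opening: 0.0503
grip_force: 0.0
```

Emit:
send_rows --pt "0.55 -0.02 0.045 0 0" --pt "0.55 -0.02 0.045 0 0" --pt "0.55 -0.02 0.045 0 0" --pt "0.55 -0.02 0.045 0 0" --pt "0.55 0 0 0 0"

```text
time: 18.8
tool_pos: [0.5459, 0.2318, 0.1194]
tool_rot: [-3.141, -0.001, 1.426]
contact_force: [-0.0, -1.0, -0.1]
opening: 0.0507
grip_force: 0.0
```

```bash
cat > fin.py <<'E'
from pl import *
ex=np.array([.9885,-.1513]);ey=np.array([.1513,.9885])
for c in("top","side"): snap(c,"f"+c)
uv2px=None
for c in("top","side"):
    im=cv2.imread(f'pics/f{c}.png')
    vv,uu=np.mgrid[0:384,0:512];w=px2plane(c,np.c_[uu.ravel(),vv.ravel()],.032)[:,:2]
    # pixel of given plane uv
    def P(u,v): return np.unravel_index(np.argmin(np.hypot(w@ex-u,w@ey-v)),(384,512))[::-1]
    g=cv2.cvtColor(im,cv2.COLOR_BGR2GRAY).astype(np.float32);r=im[:,:,2].astype(np.float32)-im[:,:,1]
    for n,ch,a,b in(("near",g,(.5865,-.06),(.5865,.06)),("left",g,(.595,.0685),(.68,.0685)),("arm face",r,(.622,-.0717),(.655,-.0717)),("arm back",r,(.622,-.0837),(.655,-.0837))):
        best=min((edge(c,ch,P(*a),P(*b),.032,half=2.5,sign=s) for s in(1,-1)),key=lambda q:q[1]);l=best[0]
        print(c,n,"u",l[2:]@ex,"v",l[2:]@ey,"ang",np.degrees(np.arctan2(l[:2]@ey,l[:2]@ex)),best[1])
    h=cv2.cvtColor(im,cv2.COLOR_BGR2HSV)
    m=cv2.inRange(h,(45,80,40),(75,255,255));k,_,s,ce=cv2.connectedComponentsWithStats(m)
    print([(px2plane(c,ce[i],.057)[0][:2]) for i in range(1,k) if s[i,4]>60 and ce[i][0]<300])
a=cv2.imread('pics/ftop.png')[115:220,175:332];cv2.imwrite('pics/fcrop.png',cv2.convertScaleAbs(cv2.resize(a,None,fx=5,fy=5,interpolation=cv2.INTER_CUBIC),alpha=1.3))
E
python3 fin.py
```

```text
top near u 0.5858524902835488 v -0.0027588909342885085 ang 89.76416297720836 0.0007129022639379516
top left u 0.6378750434020535 v 0.06858251316081732 ang 0.0202809050439542 0.0008827601719380406
top arm face u 0.64014722725451 v -0.07366311300098898 ang 0.9253401706229736 0.0006476092531313033
top arm back u 0.6422350403398276 v -0.07501638110578061 ang 0.29868729739796834 0.00016121680058417892
[array([0.7094, 0.2   ]), array([0.5147, 0.4209])]
side near u 0.5864794334873558 v -0.000854156450927268 ang 91.0246598041727 0.0033891047284490897
side left u 0.6379756301453338 v 0.0680738647358492 ang 1.3801488277217946 0.0044180393991632505
side arm face u 0.6418847204700113 v -0.07957580710202457 ang 7.762374449568075 0.004943618875564106
side arm back u 0.6369292337760329 v -0.0791683735534549 ang -29.214317549596032 0.002808005074022697
[array([ 0.703 , -0.9436]), array([0.7095, 0.2016])]
```

View pics/fcrop.png

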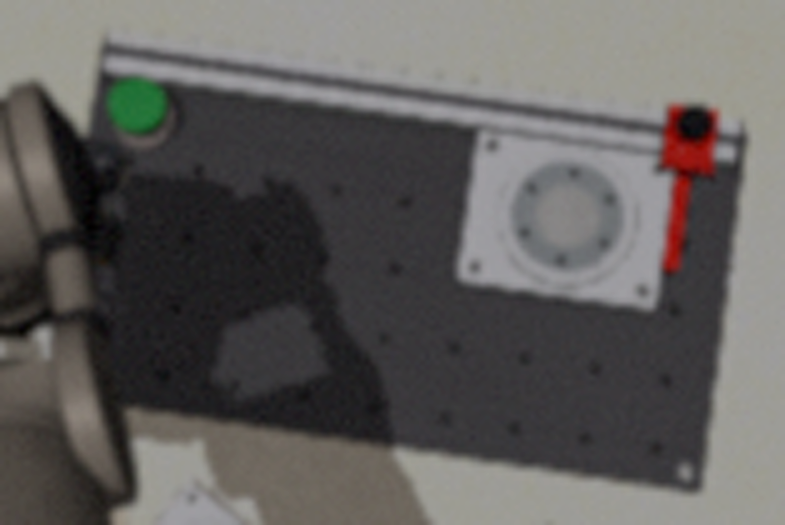

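The cover sits square against the fence and the stop arm (670,220), with edge angles within 0.3° and positions within 1 mm of seated. The jar is unmoved and the gripper is clear.

```bash
python3 -c "from cell import *;print(hand_in())"
```

```text
the job is handed in; nothing more can be done
None
```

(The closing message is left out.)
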